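# Fit the slicing disc on the vegetable cutter's drive studs and lock it

### The arm

A 6-joint arm with a two-finger parallel gripper is mounted at the origin on the work surface; the furniture and walls round the work are solid. World frame = base frame: x ahead of the robot, y to its left, z up, the work surface at z = 0. Lengths are in m, angles in rad, forces in N, time in s.
With the tool pointing down it reaches from about 0.3 to 0.775 m from the base axis. Payload 14.6 kg.
Tool frame: the origin (TCP) lies on the centre line of the jaws, within the pads' length; the fingertips stand 11 mm ahead of it and the grasp point (between the pads) lies 8 mm behind it; z points along the fingers, y is the line along which they close (so a half turn about z gives the same grasp; the last joint's range is limited). The gripper opens to 85 mm and grips with 20 to 120 N. Pads are 22 mm wide; open, the fingers measure 114 mm over their backs; the gripper's body (76 mm by 85 mm) begins 54 mm behind the grasp point. The pads swing forward as they close: fully open they stand 13 mm farther back than shut.
Start: joints at [1.112, 0.3, 1.521, -0, 1.321, -0.067], TCP at [0.21, 0.508, 0.204] pointing down, gripper open.
Joint ranges: [-3.03, 3.03], [-0.79, 2.21], [0.23, 2.52], [-1.04, 4.18], [0, 3.07], [-2.55, 2.55]. Speed limits (rad/s): [2.22, 2.22, 2.57, 3.14, 3.14, 3.14].

### API

Orientations are given as [roll, pitch, yaw] about the fixed x, y, z axes, in that order (R = Rz(yaw) Ry(pitch) Rx(roll)).
In Python, from rig import env gives the robot as it stands.
- The arm moves only by the shell command python3 -m jog 'ROWS'. ROWS is JSON, a list that holds one entry, the list of rows, each a list of 5 numbers: the shift along the tool's x, y, z in cm, then the turn about the tool's z in degrees, then the opening, from 0 (shut) to 1 (fully open). A call has 1 to 5 rows; each row is the pose to reach, as a shift and turn from the pose commanded when the call began, along the tool's axes at that moment; what a row does not reach only later rows make up. A row lasts 1/8 s, in which the tool goes at most 62.5 mm and 10.7 degrees, less where a joint would pass 70% of its speed; a pose out of reach is approached as far as the arm can. A call with a gripper value outside its range is refused whole. The fingers move at their own pace and stop on an object; the grip force is fixed at half the most. Time passes only in rows, so rows that repeat a pose let the fingers close. It gives the time, the measured TCP pose, the force, the opening and the grip force at its end, in the units of the state.
- env.observe(): the state, without advancing time (a new reading comes with each control period).
- env.camera(name): name is "scene" or "side" or "wrist"; returns (picture, depth): 480x640x3 uint8, blue, green, red; 480x640 float32, m along the optical axis (not along the pixel's ray), 0 where there is no reading.
- env.camera_params(name): a dict with "K" (3x3 intrinsics, pixels), "R" (3x3) and "t" (3): a world point X has camera coordinates R X + t; the wrist camera has in their place "mount" (4x4, takes a point from camera to tool coordinates, whose origin is the TCP and whose axes are the flange's). Camera axes: x right, y down, z forward; pixel columns grow to the right and rows downward; lengths in m; the calibration is good to about 2 mm. The wrist camera is an equidistant fisheye: a pixel r from the principal point sees the ray r / f radians off the axis. A picture is of the moment at which its call begins: read the wrist's pose just before it. camera_params takes no time and is no camera call.
- env.job_done(): hands the job in; it is judged then, once.
The state is a dict: "time": time; "qpos": joint angles; "joint_vel": joint speeds; "effort": joint torques, N m; "position": TCP position; "tool_rot": TCP orientation; "force": force on the tool from outside, world axes, zero at the start; "moment": the same for the moment, N m; "finger_gap": finger opening in m; "grasp_force": force on a finger pad.
Only numpy, scipy, OpenCV 4.12 (cv2) and the standard library are available. Lean on these libraries where they do the work, as an engineer would, in place of code of your own. Each camera call takes 0.05 s, during which the arm holds its last target. There are 200 camera calls.

### The job

Put the slicing disc on the vegetable cutter: pick it up by its blue handle, feel gently for the angle at which its four holes drop over the four studs of the drive, without dragging the stud plate round, and let it down fully home, flat on the stud plate. Then turn the disc clockwise (seen from above), the stud plate with it, until it comes to the stop that locks it, and let go. Never press or turn hard, and leave the ramekin, the spice tub and the steel cup where they stand.

Things in the scene. Friction and masses are not known exactly. Their poses are not given: they have to be found in the camera images.
- slicing_disc: Loose steel disc, 110 mm across, 6 mm thick, 0.26 to 0.46 kg, lying flat. Blue handle on top: an upright bar 50 mm long (along the disc's x), 14 mm thick (along y), from 6 to 46 mm above the underside. Origin: centre of the underside; z up. Four through holes, 12.8 mm wide, chamfered, centres 36 mm from the middle, at 45, 135, 225 and 315 degrees from its x axis.
- cutter_base: Vegetable cutter drive, fixed: round aluminium housing, 140 mm across, 45 mm high; grey control block (its face 93 mm from the middle) on its front, the -x side, with a small red mark on top. Origin: centre of the underside; z up. On top turns a dark stud plate (see seat, front_mark) on a rubber mount: beyond about 3 N of load it gives 1 mm per 4 N, 4 mm at most.
- seat (a point): Centre of the stud plate's flat top (plate 104 mm across), on its axis, 55 mm above the base's underside; turns with the base, not with the plate. A fully seated disc has its origin here. Four upright brass studs, 10 mm thick, stand 36 mm from this point, 90 degrees apart; their rounded tips are 16 mm above it. A brake holds the plate: about 0.2 N m turns it.
- front_mark (a point): Red mark on the base, 58 mm before its middle. The stud plate's angle is not measured: see or feel it. It starts 0.35 to 0.90 rad anticlockwise (from above) of its locked position, a hard stop clockwise. Locked, the studs are at 45, 135, 225 and 315 degrees of the base's axes, so the handle of a fitted, locked disc lies along the base's x or y axis (either is right).
- ramekin: Bystander: small white ramekin, 65 mm across, 40 mm high, at the far left of the table. Origin: centre of the underside.
- spice_tub: Bystander: tub with a yellow lid, 72 mm across, 78 mm high, beyond the baking sheet. Origin: centre of the underside.
- steel_cup: Bystander: small steel cup, 67 mm across, 48 mm high, at the left edge of the table. Origin: centre of the underside.

How it is judged:
By the outcome, as a careful person would: the job done as asked, in the order asked, and still so for the second after the job is handed in, with the robot touching nothing.
It also fails if it takes over 72 s, if anything falls off the work surface, if the arm or the gripper's body presses on something with over 40 N, if the wrist force passes 120 N, or if a joint passes its speed limit or range.

## Working session

There is one attempt and no reset: what is moved stays moved. The work goes in short steps, Python scripts to look and compute and a shell command to move; the robot and the scene stay as the last step left them, time stands still between calls to the robot, and variables do not carry over. Pictures are saved under pics/ and viewed, at most 10 in all, crops included, and the job is handed in when it is done.

```bash
mkdir -p pics; ls; cat > h.py <<'E'
from rig import env
import numpy as np, cv2
from scipy.spatial.transform import Rotation as Ro
def snap(n,tag):
    im,d=env.camera(n); cv2.imwrite(f'pics/{tag}.png',im); np.save(f'pics/{tag}.npy',d); return im,d
def w(n,u,v,d):
    p=env.camera_params(n);K=p['K'];
    c=d*np.linalg.inv(K)@[u,v,1]; return np.array(p['R']).T@(c-np.array(p['t']))
E
python3 - <<'E'
from h import *
s=env.observe();print({k:np.round(v,3) for k,v in s.items()})
for n in('scene','side'): snap(n,n+'0')
p=env.camera_params('wrist');print(p)
for n in('scene','side'):
    p=env.camera_params(n);print(n,np.round(-np.array(p['R']).T@p['t'],3))
E
```

```text
pics
{'time': np.float64(0.0), 'qpos': array([ 1.112,  0.3  ,  1.522, -0.   ,  1.321, -0.067]), 'joint_vel': array([ 0.001, -0.   , -0.002,  0.001, -0.001, -0.001]), 'effort': array([ 1.0000e-03, -5.4350e+01, -3.6179e+01, -0.0000e+00,  4.0000e-03,
        0.0000e+00]), 'position': array([0.21 , 0.508, 0.204]), 'tool_rot': array([-3.14, -0.  ,  2.75]), 'force': array([0.339, 0.057, 0.341]), 'moment': array([ 0.021,  0.016, -0.049]), 'grasp_force': np.float64(0.0), 'finger_gap': np.float64(0.086)}
{'K': array([[371.64829954,   0.        , 315.45850068],
       [  0.        , 371.64829954, 235.60791624],
       [  0.        ,   0.        ,   1.        ]]), 'mount': array([[-3.08025992e-04, -9.63013456e-01, -2.69453130e-01,
         6.73253144e-02],
       [ 9.99999851e-01, -1.75329963e-04, -5.16530771e-04,
        -8.52897706e-05],
       [ 4.50182875e-04, -2.69453249e-01,  9.63013367e-01,
        -1.70480495e-01],
       [ 0.00000000e+00,  0.00000000e+00,  0.00000000e+00,
         1.00000000e+00]])}
scene [ 0.298 -0.411  1.045]
side [0.369 0.689 0.627]
```

View pics/scene0.png

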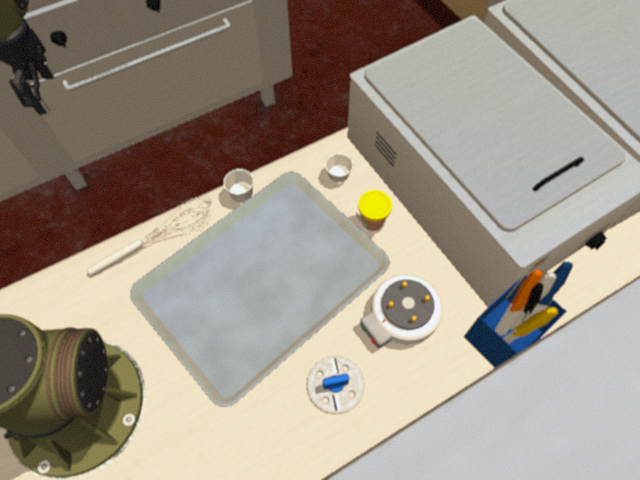

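View pics/side0.png

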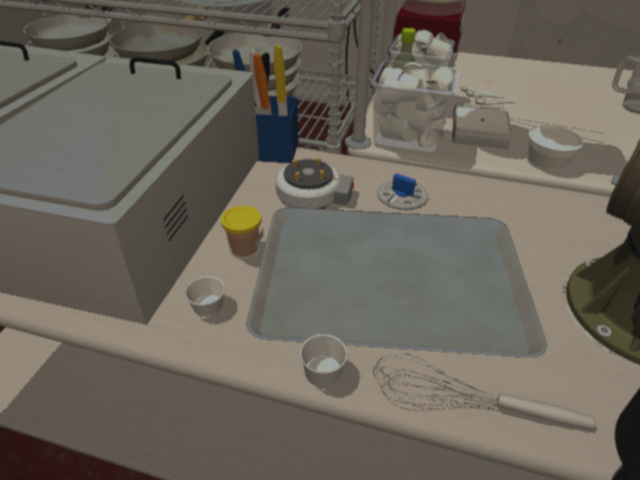

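The scene view shows the disc at about (336,384) with its handle, and the cutter at (407,308) with its studs. The side view shows the same things from further off. I'll measure now.

```bash
python3 - <<'E'
from h import *
im=cv2.imread('pics/scene0.png');d=np.load('pics/scene0.npy')
c=im[260:420,295:455];cv2.imwrite('pics/crop0.png',cv2.resize(c,(592,592),interpolation=cv2.INTER_CUBIC))
hsv=cv2.cvtColor(im,cv2.COLOR_BGR2HSV)
P=lambda u,v:w('scene',u,v,d[int(v),int(u)])
for n,u,v in (('seatc',407,303),('disc',350,395),('disc2',325,395),('table',300,430),('handle',336,381)):print(n,P(u,v).round(4))
# point clouds
ys,xs=np.mgrid[260:430,290:460];A=np.array([P(u,v) for u,v in zip(xs.ravel(),ys.ravel())]);H=hsv[ys.ravel(),xs.ravel()]
blue=(abs(H[:,0]-112)<14)&(H[:,1]>120)&(xs.ravel()<365)&(A[:,2]>.035);B=A[blue]
print('blue',len(B),B.mean(0).round(4),B[:,2].min(),B[:,2].max());r=cv2.minAreaRect((B[:,:2]*1000).astype(np.float32));print(r)
u_,s_,vt=np.linalg.svd(B[:,:2]-B[:,:2].mean(0));print('dir',np.degrees(np.arctan2(vt[0,1],vt[0,0])))
print('disc', [cv2.minEnclosingCircle((A[m][:,:2]*1000).astype(np.float32)) for m in [(A[:,2]>.004)&(A[:,2]<.009)&(xs.ravel()<365)&(ys.ravel()>350)]])
m=(A[:,2]>.040)&(A[:,2]<.06)&(xs.ravel()>365);print('base',cv2.minEnclosingCircle((A[m][:,:2]*1000).astype(np.float32)))
m=(A[:,2]>.052)&(A[:,2]<.058)&(xs.ravel()>365);print('plate',cv2.minEnclosingCircle((A[m][:,:2]*1000).astype(np.float32)),A[m].mean(0))
E
```

```text
seatc [ 0.6328 -0.1617  0.0555]
disc [ 4.523e-01 -2.465e-01 -2.000e-04]
disc2 [ 0.4108 -0.2233  0.0052]
table [ 0.3393 -0.2542  0.0036]
handle [ 0.4367 -0.219   0.0452]Traceback (most recent call last):
  File "<stdin>", line 8, in <module>
  File "<stdin>", line 5, in <lambda>
  File "h.py", line 7, in w
    p=env.camera_params(n);K=p['K'];
ValueError: time passes only in moves, steps and waits
```

View pics/crop0.png

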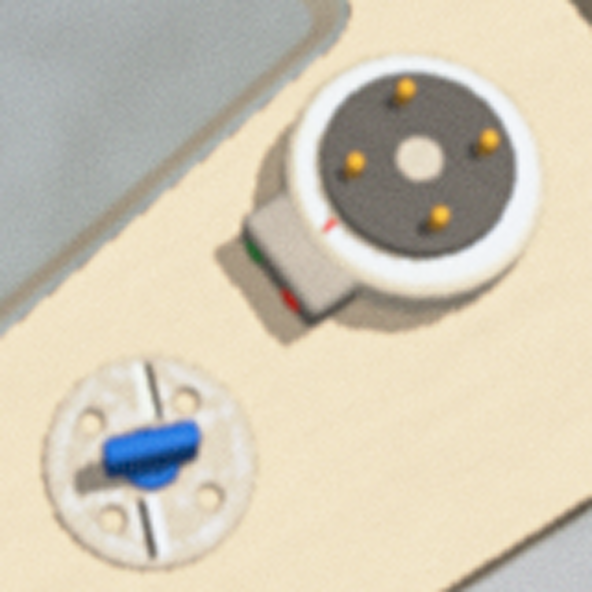

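The crop shows four brass studs at (406,90), (489,141), (440,215) and (356,162). The red mark is at (331,226) and the plate hub at (419,158). The disc holes are at (92,420), (186,399), (210,498) and (113,520), and the handle top runs from (105,450) to (199,430).

```bash
cat >> h.py <<'E'
def ray(n,u,v,z,p):
    R=np.array(p['R']);o=-R.T@p['t'];d=R.T@np.linalg.inv(p['K'])@[u,v,1];return o+d*(z-o[2])/d[2]
def wray(p,pos,rot,u,v,z):
    K=p['K'];M=np.array(p['mount']);a=np.array([u-K[0][2],v-K[1][2]])/K[0][0];t=np.hypot(*a);c=np.array([*(a/t*np.sin(t)),np.cos(t)])
    T=Ro.from_euler('xyz',rot).as_matrix();o=T@M[:3,3]+pos;d=T@M[:3,:3]@c;return o+d*(z-o[2])/d[2]
E
python3 - <<'E'
from h import *
p=env.camera_params('scene')
def g(n,L,z):
    a=np.array([ray('scene',295+(x+.5)/3.7-.5,260+(y+.5)/3.7-.5,z,p) for x,y in L]);print(n,a[:,:2].round(4).tolist(),'mean',a.mean(0).round(4));return a
def ang(a,c): return np.degrees(np.arctan2(*(a-c)[:,1::-1].T)).round(1)
s=g('studs',[(406,90),(489,141),(440,215),(356,162)],.068);c=s.mean(0);print(ang(s,c),np.hypot(*(s-c)[:,:2].T))
m=g('mark',[(331,226)],.045);h=g('hub',[(419,158)],.055);print('base yaw',ang(c[None],m[0]),ang(h,m[0]),np.hypot(*(m[0]-c)[:2]))
q=g('holes',[(92,420),(186,399),(210,498),(113,520)],.006);c=q.mean(0);print(ang(q,c),np.hypot(*(q-c)[:,:2].T))
q=g('handle',[(108,443),(197,423),(199,434),(108,456)],.046);print(ang(q[1:2],q[0]))
E
```

```text
studs [[0.6468, -0.1294], [0.6678, -0.1754], [0.6223, -0.1958], [0.6013, -0.1498]] mean [ 0.6345 -0.1626  0.068 ]
[  69.8  -21.  -110.2  159. ] [0.035368   0.03561239 0.03539935 0.03563605]
mark [[0.5772, -0.1668]] mean [ 0.5772 -0.1668  0.045 ]
hub [[0.6352, -0.1613]] mean [ 0.6352 -0.1613  0.055 ]
base yaw [4.2] [5.4] 0.057483384861727806
holes [[0.4226, -0.1826], [0.4705, -0.198], [0.4544, -0.2475], [0.4062, -0.2319]] mean [ 0.4384 -0.215   0.006 ]
[ 116.    27.9  -63.8 -152.4] [0.03608094 0.03627602 0.03627394 0.03639877]
handle [[0.4189, -0.2053], [0.4622, -0.2192], [0.4602, -0.2244], [0.4156, -0.2108]] mean [ 0.4392 -0.2149  0.046 ]
[-17.9]
```

```bash
cat >> h.py <<'E'
def delta(x,y,z,yaw):
    s=env.observe();T=Ro.from_euler('xyz',s['tool_rot']).as_matrix();d=T.T@(np.array([x,y,z])-s['position'])*100
    dy=(np.degrees(s['tool_rot'][2])-yaw+180)%360-180
    print('pos',np.round(s['position'],4),'yaw',np.degrees(s['tool_rot'][2]).round(2),'shift cm',d.round(2),'turn',round(dy,2),'t',s['time'],'F',np.round(s['force'],1))
E
python3 -c "
from h import *
delta(.28,.25,.22,107);delta(.4384,-.215,.2,-17.5)"
```

```text
pos [0.2099 0.5081 0.2038] yaw 157.55 shift cm [-16.33 -21.18  -1.59] turn 50.55 t 0.1 F [-0. -0.  0.]
pos [0.2099 0.5081 0.2038] yaw 157.55 shift cm [-48.73 -58.11   0.45] turn 175.05 t 0.1 F [-0. -0.  0.]
```

```bash
python3 -m jog '[[[-3.3,-4.2,-0.3,10,1],[-6.6,-8.4,-0.6,20,1],[-9.9,-12.6,-0.9,30,1],[-13.2,-16.8,-1.2,40,1],[-16.3,-21.2,-1.6,50,1]]]'; python3 -c "
from h import *
delta(.36,.02,.21,57)"
```

```text
time: 0.72
position: [0.2797, 0.2485, 0.2203]
tool_rot: [-3.141, 0.0, 1.872]
force: [0.8, 0.4, 0.4]
finger_gap: 0.0854
grasp_force: 0.0
pos [0.2797 0.2485 0.2203] yaw 107.24 shift cm [-24.2    0.89   1.03] turn 50.24 t 0.725 F [0.8 0.4 0.4]
```

```bash
python3 -m jog '[[[-4.8,0.2,0.2,10,1],[-9.6,0.4,0.4,20,1],[-14.4,0.5,0.6,30,1],[-19.2,0.7,0.8,40,1],[-24.2,0.9,1,50,1]]]'; python3 -c "
from h import *
delta(.40,-.16,.2,7)"
```

```text
time: 1.35
position: [0.3614, 0.0206, 0.2104]
tool_rot: [3.141, -0.0, 0.999]
force: [1.3, 0.4, -0.0]
finger_gap: 0.0851
grasp_force: 0.0
pos [0.3614 0.0206 0.2104] yaw 57.22 shift cm [-13.09  13.02   1.04] turn 50.22 t 1.35 F [ 1.3  0.4 -0. ]
```

```bash
python3 -m jog '[[[-2.6,2.6,0.2,10,1],[-5.2,5.2,0.4,20,1],[-7.8,7.8,0.6,30,1],[-10.4,10.4,0.8,40,1],[-13.1,13,1,50,1]]]'; python3 -c "
from h import *
delta(.4384,-.215,.2,-17.5)"
```

```text
time: 1.98
position: [0.4007, -0.1594, 0.2001]
tool_rot: [-3.141, 0.0, 0.126]
force: [0.9, 0.7, -0.1]
finger_gap: 0.0852
grasp_force: 0.0
pos [ 0.4007 -0.1594  0.2001] yaw 7.21 shift cm [3.04 5.99 0.01] turn 24.71 t 1.975 F [ 0.9  0.7 -0.1]
```

```bash
python3 -m jog '[[[1,2,0,8,1],[2,4,0,16,1],[3,6,0,24.7,1],[3,6,0,24.7,1]]]'; python3 - <<'E'
from h import *
delta(.4384,-.215,.026,-17.5)
s=env.observe();print(s['position'],s['tool_rot'])
snap('wrist','w1')
E
```

```text
time: 2.48
position: [0.4383, -0.2143, 0.1998]
tool_rot: [-3.141, 0.001, -0.3]
force: [-0.3, -0.4, 0.1]
finger_gap: 0.0856
grasp_force: 0.0
pos [ 0.4383 -0.2143  0.1998] yaw -17.2 shift cm [ 0.05  0.07 17.38] turn 0.3 t 2.475 F [-0.3 -0.4  0.1]
[ 0.43834909 -0.21425952  0.19975885] [-3.14135858e+00  1.14558557e-03 -3.00142688e-01]
```

View pics/w1.png

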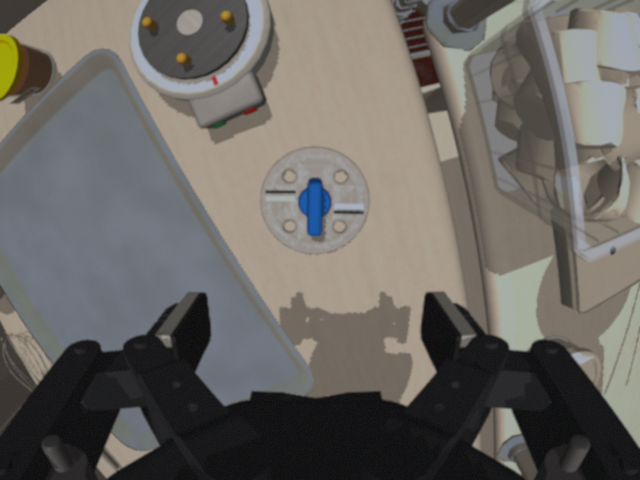

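The wrist view shows the disc holes at (289,177), (341,177), (340,227) and (289,227). The handle lies along the image column, so the yaw is right.

```bash
python3 - <<'E'
from h import *
s=env.observe();p=env.camera_params('wrist')
a=np.array([wray(p,s['position'],s['tool_rot'],u,v,.006) for u,v in[(289,177),(341,177),(340,227),(289,227)]])
c=a.mean(0);print(c,np.degrees(np.arctan2(*(a-c)[:,1::-1].T)),np.hypot(*(a-c)[:,:2].T))
delta(c[0],c[1],.026,-17.5)
E
```

```text
[ 0.43965762 -0.21365678  0.006     ] [  27.83524168  -62.53800056 -151.88825784  117.19461771] [0.03588628 0.03625059 0.03605782 0.03642611]
pos [ 0.438  -0.2136  0.1999] yaw -17.04 shift cm [ 0.18 -0.04 17.39] turn 0.46 t 2.525 F [ 0.1  0.8 -0.2]
```

```bash
python3 -m jog '[[[0.1,0,5,0.3,1],[0.1,0,10,0.3,1],[0.1,0,14,0.3,1],[0.1,0,16.5,0.3,1],[0.1,0,17.4,0.3,1]]]' && python3 -m jog '[[[0,0,0,0,0],[0,0,0,0,0],[0,0,0,0,0],[0,0,0,0,0],[0,0,0,0,0]]]'
```

```text
time: 3.15
position: [0.4385, -0.2131, 0.0254]
tool_rot: [-3.141, 0.002, -0.302]
force: [-0.9, -0.2, 0.0]
finger_gap: 0.0862
grasp_force: 0.0
time: 3.78
position: [0.4393, -0.214, 0.0266]
tool_rot: [3.142, -0.0, -0.304]
force: [0.2, 0.2, 0.3]
finger_gap: 0.0001
grasp_force: 0.0
```

```bash
python3 - <<'E'
from h import *
s=env.observe();print(s['finger_gap'],s['grasp_force'],s['qpos'])
a,_=snap('wrist','w2');b,_=snap('scene','s2');c,_=snap('side','d2')
r=lambda i:cv2.resize(i,(400,300),interpolation=cv2.INTER_CUBIC)
cv2.imwrite('pics/m2.png',np.vstack([np.hstack([r(a),r(b[290:440,250:450])]),np.hstack([r(c[110:260,290:490]),r(a[150:450,120:520])])]))
E
```

```text
0.00014734725670007934 0.0 [-5.28322901e-01  4.00459787e-01  1.85152189e+00  3.00091536e-05
  8.89314115e-01  1.34692300e+00]
```

View pics/m2.png

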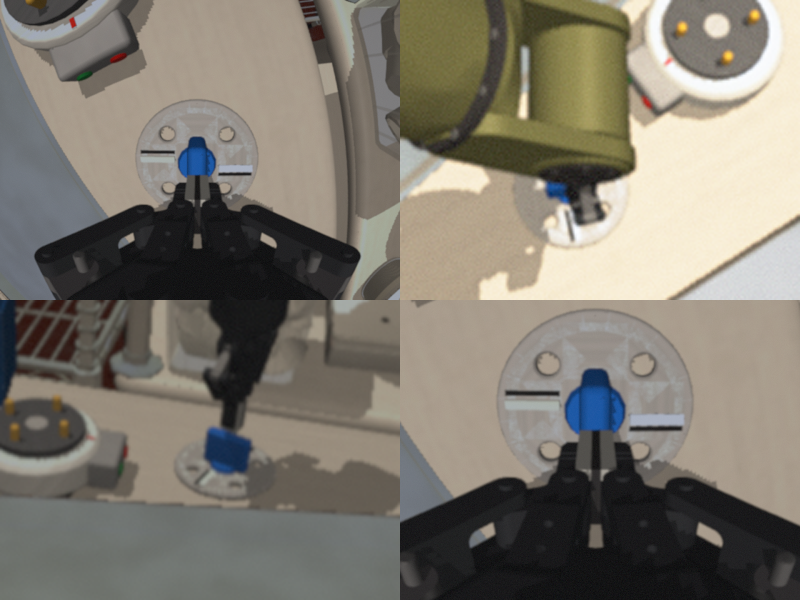

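The composite shows the fingers shut and the disc apparently unmoved. Next I'll check where the fingers really are using depth.

```bash
python3 - <<'E'
from h import *
s=env.observe();p=env.camera_params('wrist');d=np.load('pics/w2.npy');im=cv2.imread('pics/w2.png')
K=p['K'];M=np.array(p['mount']);T=Ro.from_euler('xyz',s['tool_rot']).as_matrix()
def pt(u,v):
    a=np.array([u-K[0][2],v-K[1][2]])/K[0][0];t=np.hypot(*a)+1e-9;c=np.array([*(a/t*np.tan(t)),1])*d[v,u]
    q=M[:3,:3]@c+M[:3,3];return (q*1000).round(1),((T@q+s['position'])*1000).round(1)
for u in(300,308,315,322,330):
  for v in(225,240,255,270,280,285,290,300,320): print(u,v,im[v,u],*pt(u,v))
ds=np.load('pics/d2.npy');ps=env.camera_params('side');R=np.array(ps['R']);Ki=np.linalg.inv(ps['K'])
for u in(403,407,411,417):
  for v in(150,165,170,174,178,185): print('side',u,v,((R.T@(ds[v,u]*Ki@[u,v,1]-ps['t']))*1000).round(0))
E
```

```text
300 225 [135 140 144] [21.7 -7.9 19.6] [ 462.4 -213.     6.8]
300 240 [94 51 21] [ 24.1  -6.4 -16.9] [ 464.2 -215.1   43.4]
300 255 [113  60  18] [ 17.7  -6.5 -18.1] [ 458.1 -213.2   44.5]
300 270 [113  60  19] [ 10.7  -6.6 -18.1] [ 451.5 -211.    44.5]
300 280 [95 70 59] [ 11.9  -6.  -32.5] [ 452.5 -211.9   58.9]
300 285 [82 84 85] [ 11.8  -5.8 -37.3] [ 452.3 -212.    63.7]
300 290 [78 82 84] [ 11.9  -5.6 -42.3] [ 452.3 -212.3   68.8]
300 300 [77 81 82] [ 11.7  -5.3 -50.7] [ 452.  -212.5   77.1]
300 320 [73 76 78] [ 12.1  -4.7 -66.3] [ 452.2 -213.2   92.7]
308 225 [84 45 15] [26.5 -3.3  0.1] [ 465.6 -218.8   26.4]
308 240 [147  78  22] [ 24.7  -3.  -18.8] [ 463.7 -218.6   45.3]
308 255 [164  88  28] [ 18.4  -3.  -20.2] [ 457.7 -216.7   46.7]
308 270 [164  89  32] [ 11.5  -3.  -19.9] [ 451.1 -214.6   46.4]
308 280 [114  78  62] [ 11.2  -2.8 -30.7] [ 450.8 -214.7   57.1]
308 285 [76 80 82] [ 12.   -2.7 -37.7] [ 451.5 -215.1   64.1]
308 290 [77 81 82] [ 11.8  -2.6 -42.1] [ 451.3 -215.1   68.6]
308 300 [76 80 82] [ 11.4  -2.5 -50.1] [ 450.9 -215.1   76.5]
308 320 [111 117 119] [ 11.8  -
[... 1823 characters left out ...]
   69.]
side 403 174 [ 444. -203.   58.]
side 403 178 [ 443. -211.   43.]
side 403 185 [ 441. -202.   31.]
side 407 150 [ 442. -196.  119.]
side 407 165 [ 438. -199.   83.]
side 407 170 [ 437. -201.   71.]
side 407 174 [ 436. -205.   58.]
side 407 178 [ 435. -211.   45.]
side 407 185 [ 432. -201.   34.]
side 411 150 [ 434. -192.  123.]
side 411 165 [ 431. -206.   80.]
side 411 170 [ 429. -212.   65.]
side 411 174 [ 434. -300.   -0.]
side 411 178 [ 432. -283.    0.]
side 411 185 [ 424. -196.   39.]
side 417 150 [ 425. -230.  103.]
side 417 165 [ 428. -377.  -21.]
side 417 170 [ 423. -324.   -2.]
side 417 174 [ 421. -306.   -2.]
side 417 178 [ 419. -289.   -2.]
side 417 185 [ 414. -249.    6.]
```

```bash
python3 - <<'E'
from h import *
p=env.camera_params('wrist');d=np.load('pics/w1.npy');im=cv2.imread('pics/w1.png')
K=p['K'];M=np.array(p['mount'])
def pt(u,v):
    a=np.array([u-K[0][2],v-K[1][2]])/K[0][0];t=np.hypot(*a)+1e-9;c=np.array([*(a/t*np.tan(t)),1])*d[v,u]
    return ((M[:3,:3]@c+M[:3,3])*1000).round(1)
for u,v in[(195,294),(203,294),(207,297),(200,300),(207,310),(207,325),(200,330),(180,320),(165,335),(190,345)]: print(u,v,im[v,u],pt(u,v))
E
```

```text
195 294 [74 79 81] [ 11.8 -45.1 -47.6]
203 294 [23 22 24] [ 11.2 -42.5 -45.9]
207 297 [86 81 78] [  7.8 -42.5 -41.3]
200 300 [14 11 11] [ 10.5 -42.6 -49.9]
207 310 [28 28 27] [  2.6 -42.8 -42.5]
207 325 [20 21 21] [ -2.1 -42.3 -46.3]
200 330 [21 20 20] [ -0.3 -42.9 -53.4]
180 320 [48 51 52] [ 12.1 -43.8 -68.8]
165 335 [110 117 121] [ 11.7 -45.7 -78.1]
190 345 [15 18 15] [  1.4 -42.5 -67. ]
```

The depth puts the real fingertips about 41 mm behind where the tool frame data says. They sit at TCP −30 mm when shut, and the side camera agrees. The fingers therefore closed above the handle, so I'll open and go 42 mm lower.

```bash
python3 -m jog '[[[0,0,0,0,1],[0,0,0,0,1],[0,0,0,0,1],[0,0,0,0,1],[0,0,0,0,1]]]' && python3 -m jog '[[[0.05,0,1.2,0,1],[0.05,0,2.4,0,1],[0.05,0,3.4,0,1],[0.05,0,3.9,0,1],[0.05,0,4.2,0,1]]]' && python3 -m jog '[[[0,0,0,0,0],[0,0,0,0,0],[0,0,0,0,0],[0,0,0,0,0],[0,0,0,0,0]]]'
```

```text
time: 4.55
position: [0.4393, -0.214, 0.0264]
tool_rot: [-3.142, -0.0, -0.305]
force: [0.1, -0.8, -0.4]
finger_gap: 0.0853
grasp_force: 0.0
time: 5.18
position: [0.4397, -0.2141, -0.016]
tool_rot: [-3.142, 0.0, -0.304]
force: [1.2, -0.7, 0.1]
finger_gap: 0.0857
grasp_force: 0.0
time: 5.8
position: [0.4399, -0.2143, -0.0153]
tool_rot: [3.141, -0.001, -0.305]
force: [-0.5, 0.2, 3.9]
finger_gap: 0.0134
grasp_force: 59.5
```

```bash
python3 -m jog '[[[0,0,-1,0,0],[0,0,-3.5,0,0],[0,0,-7,0,0],[0,0,-11,0,0],[0,0,-14,0,0]]]'; python3 -c "
from h import *
delta(.6345,-.162,.125,24.4)"
```

```text
time: 6.42
position: [0.4396, -0.2141, 0.1263]
tool_rot: [3.141, -0.001, -0.305]
force: [0.1, -0.9, -3.3]
finger_gap: 0.0134
grasp_force: 58.7
pos [ 0.4396 -0.2141  0.1263] yaw -17.45 shift cm [ 17.03 -10.81   0.14] turn -41.85 t 6.425 F [ 0.1 -0.9 -3.3]
```

```bash
python3 -m jog '[[[1.5,-0.9,0,-10,0],[3,-1.8,0,-20,0],[5,-3,0,-30,0],[6,-3.7,0,-40,0],[6.2,-3.9,0,-41.8,0]]]'; python3 -m jog '[[[0,0,0,0,0],[0,0,0,0,0]]]';python3 - <<'E'
from h import *
s=env.observe();print(s['position'],s['tool_rot'],s['force'])
im,d=snap('wrist','w3')
cv2.imwrite('pics/w3c.png',cv2.resize(im[0:330,150:480],(600,600),interpolation=cv2.INTER_CUBIC))
E
```

```text
time: 7.05
position: [0.5106, -0.1952, 0.1243]
tool_rot: [-3.141, 0.0, 0.426]
force: [-0.1, -0.1, -4.5]
finger_gap: 0.0132
grasp_force: 58.7
time: 7.3
position: [0.5102, -0.1957, 0.1245]
tool_rot: [-3.142, 0.0, 0.422]
force: [0.2, -0.5, -3.8]
finger_gap: 0.0134
grasp_force: 58.7
[ 0.51015215 -0.19570594  0.12449443] [-3.14151592e+00  1.29715679e-04  4.22348406e-01] [ 0.22156268 -0.46382031 -3.76937406]
```

View pics/w3c.png

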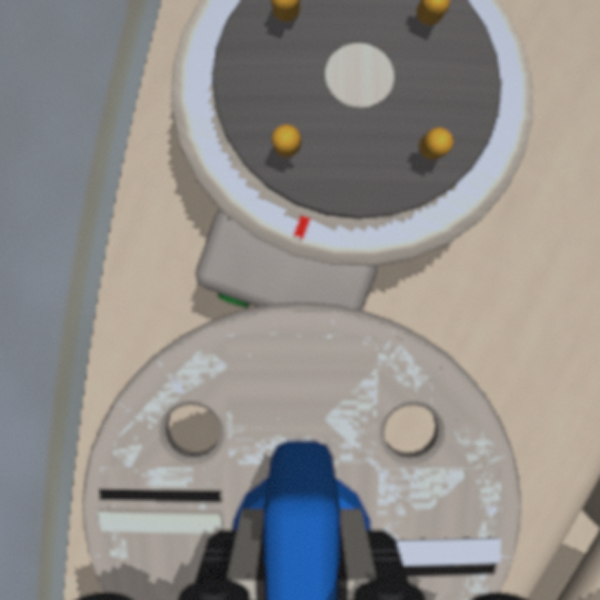

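The enlarged wrist view shows the two front studs at (287,138) and (439,141) and the rear studs at (285,5) and (435,5). The red mark is at (302,227), and the holes of the held disc are at (194,428) and (411,428).

```bash
python3 - <<'E'
from h import *
s=env.observe();p=env.camera_params('wrist')
f=lambda L,z:np.array([wray(p,s['position'],s['tool_rot'],150+(x+.5)/1.818-.5,(y+.5)/1.818-.5,z) for x,y in L])
ang=lambda a,c:np.degrees(np.arctan2(*(a-c)[:,1::-1].T)).round(1)
st=f([(286,5),(436,5),(439,141),(287,138)],.068);c=st.mean(0);print('studs',c,ang(st,c),np.hypot(*(st-c)[:,:2].T))
print('hub',f([(360,75)],.055)); m=f([(302,227)],.045)[0];print('mark',m,ang(c[None],m),np.hypot(*(c-m)[:2]))
z=s['position'][2]+.0155+.006
h=f([(194,428),(411,428)],z);e=h[1]-h[0];print('holes',h,np.hypot(*e[:2]),'ang',np.degrees(np.arctan2(e[1],e[0]))+90)
t=np.radians(np.degrees(np.arctan2(e[1],e[0]))+90);dc=h.mean(0)[:2]-.02546*np.array([np.cos(t),np.sin(t)]);print('disc c',dc,'tcp',s['position'])
E
```

```text
studs [ 0.63688311 -0.16208904  0.068     ] [  71.8  -20.7 -109.3  158.5] [0.03469955 0.03584716 0.03522115 0.03519176]
hub [[ 0.63801998 -0.16171617  0.055     ]]
mark [ 0.5791927  -0.16585857  0.045     ] [3.7] 0.057813429401543416
holes [[ 0.52512746 -0.16264584  0.14601531]
 [ 0.54565998 -0.20833743  0.14601531]] 0.05009296733094629 ang 24.19781826592724
disc c [ 0.51217074 -0.19592739] tcp [ 0.51020906 -0.19570738  0.12451531]
```

```bash
python3 -c "
from h import *
delta(.635,-.162,.065,24.7)"
```

```text
pos [ 0.5102 -0.1957  0.1245] yaw 24.23 shift cm [12.76  2.05  5.95] turn -0.47 t 7.35 F [ 0.4 -0.3 -3.9]
```

```bash
python3 -m jog '[[[3.5,0.5,0,-0.5,0],[8,1.2,0,-0.5,0],[12,1.9,0.3,-0.5,0],[12.75,2.05,3,-0.5,0],[12.75,2.05,5.5,-0.5,0]]]';python3 -m jog '[[[0,0,0,0,0]]]'; python3 - <<'E'
from h import *
delta(.635,-.162,.0555,24.7)
r=lambda i:cv2.resize(i,(400,300),interpolation=cv2.INTER_CUBIC)
a,_=snap('wrist','w4');c,_=snap('side','d4');b,_=snap('scene','s4')
cv2.imwrite('pics/m4.png',np.vstack([np.hstack([r(a[100:400,100:500]),r(c[120:220,240:373])]),np.hstack([r(b[240:390,310:510]),r(a)])]))
E
```

```text
time: 7.98
position: [0.6354, -0.1614, 0.0682]
tool_rot: [-3.141, 0.0, 0.433]
force: [0.1, 1.1, -3.6]
finger_gap: 0.0136
grasp_force: 59.0
time: 8.1
position: [0.634, -0.1615, 0.0674]
tool_rot: [-3.139, 0.003, 0.433]
force: [0.6, 0.5, -2.9]
finger_gap: 0.013
grasp_force: 58.8
pos [ 0.634  -0.1615  0.0674] yaw 24.79 shift cm [0.08 0.1  1.19] turn 0.09 t 8.1 F [ 0.6  0.5 -2.9]
```

View pics/m4.png

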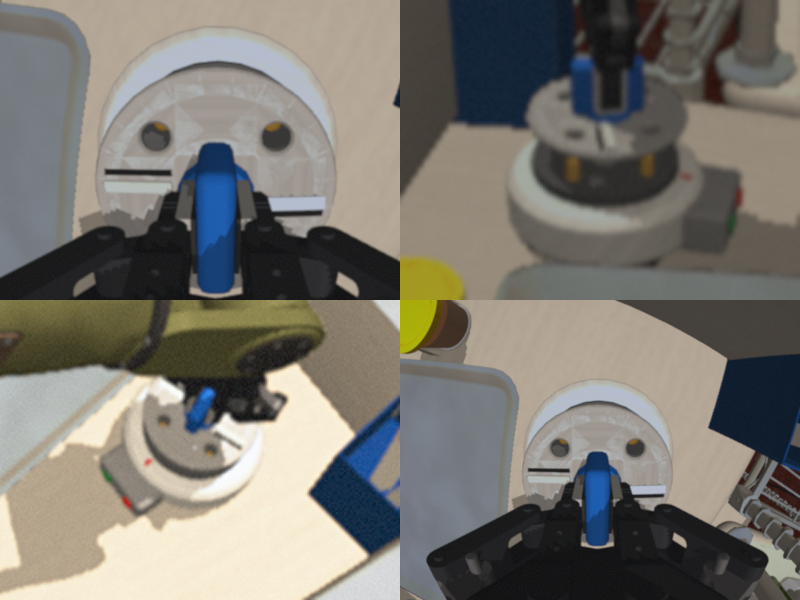

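The studs show through both visible holes, centred within about 0.5 mm once parallax is allowed for. The side view shows the disc just above the studs, so I'll lower it gently and watch the force.

```bash
python3 -m jog '[[[0,0,0.5,0,0],[0,0,1,0,0],[0,0,1.1,0,0],[0,0,1.2,0,0]]]'; python3 -m jog '[[[0,0,0.1,0,0],[0,0,0.2,0,0]]]';python3 -m jog '[[[0,0,0.1,0,0],[0,0,0.2,0,0]]]'
```

```text
time: 8.75
position: [0.6352, -0.1616, 0.0574]
tool_rot: [3.142, -0.0, 0.434]
force: [-0.4, -0.5, -3.2]
finger_gap: 0.013
grasp_force: 58.8
time: 9.0
position: [0.6352, -0.1616, 0.0554]
tool_rot: [3.142, -0.0, 0.434]
force: [-0.7, -0.1, -3.3]
finger_gap: 0.0133
grasp_force: 58.8
time: 9.25
position: [0.6352, -0.1616, 0.0533]
tool_rot: [-3.142, 0.0, 0.434]
force: [-0.2, -1.0, -3.4]
finger_gap: 0.013
grasp_force: 58.8
```

```bash
python3 -m jog '[[[0,0,0.1,0,0],[0,0,0.2,0,0]]]';python3 -m jog '[[[0,0,0.1,0,0],[0,0,0.2,0,0]]]';python3 -m jog '[[[0,0,0.1,0,0],[0,0,0.2,0,0]]]'
```

```text
time: 9.5
position: [0.6352, -0.1617, 0.0513]
tool_rot: [3.142, -0.0, 0.434]
force: [0.2, -0.4, -3.6]
finger_gap: 0.0137
grasp_force: 58.8
time: 9.75
position: [0.6352, -0.1617, 0.0493]
tool_rot: [3.142, -0.0, 0.434]
force: [0.4, 0.2, -3.6]
finger_gap: 0.0133
grasp_force: 58.8
time: 10.0
position: [0.6352, -0.1617, 0.0474]
tool_rot: [3.142, -0.0, 0.434]
force: [0.1, -0.0, -4.0]
finger_gap: 0.0135
grasp_force: 58.9
```

```bash
python3 -m jog '[[[0,0,0.1,0,0],[0,0,0.2,0,0]]]';python3 -m jog '[[[0,0,0.1,0,0],[0,0,0.2,0,0]]]';python3 -m jog '[[[0,0,0.05,0,0],[0,0,0.1,0,0]]]';python3 -m jog '[[[0,0,0.05,0,0],[0,0,0.1,0,0]]]'; python3 -c "
from h import *
print(env.observe()['moment'])"
```

```text
time: 10.25
position: [0.6353, -0.1616, 0.0454]
tool_rot: [3.142, -0.0, 0.434]
force: [1.2, 0.1, -2.0]
finger_gap: 0.0129
grasp_force: 58.9
time: 10.5
position: [0.6352, -0.1616, 0.0433]
tool_rot: [-3.142, -0.0, 0.434]
force: [0.7, -0.1, -2.8]
finger_gap: 0.0128
grasp_force: 58.9
time: 10.75
position: [0.6352, -0.1616, 0.0424]
tool_rot: [3.142, -0.0, 0.434]
force: [0.5, 0.4, -3.1]
finger_gap: 0.0135
grasp_force: 58.9
time: 11.0
position: [0.6352, -0.1617, 0.0414]
tool_rot: [3.142, -0.0, 0.434]
force: [1.2, 0.2, -2.7]
finger_gap: 0.0134
grasp_force: 58.9
[ 0.07409222 -0.11055606 -0.04244529]
```

```bash
python3 -m jog '[[[0,0,0.05,0,0],[0,0,0.1,0,0]]]';python3 -m jog '[[[0,0,0.03,0,0],[0,0,0.06,0,0]]]'; python3 -m jog '[[[0,0,0.03,0,0],[0,0,0.06,0,0]]]'
```

```text
time: 11.25
position: [0.6352, -0.1616, 0.0404]
tool_rot: [3.142, -0.0, 0.434]
force: [0.7, -0.2, -3.7]
finger_gap: 0.0135
grasp_force: 58.9
time: 11.5
position: [0.6352, -0.1616, 0.0398]
tool_rot: [-3.142, 0.0, 0.434]
force: [0.3, -0.0, -2.3]
finger_gap: 0.0133
grasp_force: 59.0
time: 11.75
position: [0.6353, -0.1617, 0.0394]
tool_rot: [3.141, -0.0, 0.434]
force: [-0.3, 0.1, 0.4]
finger_gap: 0.0129
grasp_force: 59.5
```

```bash
python3 -m jog '[[[0,0,0.03,0,0],[0,0,0.03,0,0]]]'; python3 -m jog '[[[0,0,0,3,0],[0,0,0,3,0]]]';  python3 -c "
from h import *
print(env.observe()['moment'])"
```

```text
time: 12.0
position: [0.6353, -0.1617, 0.0391]
tool_rot: [3.141, -0.0, 0.434]
force: [-0.4, 0.9, 1.4]
finger_gap: 0.0136
grasp_force: 59.7
time: 12.25
position: [0.6354, -0.1616, 0.0391]
tool_rot: [3.141, -0.0, 0.382]
force: [0.2, 1.2, 2.0]
finger_gap: 0.0134
grasp_force: 59.8
[ 0.22653141  0.02197645 -0.02390604]
```

```bash
M='from h import *
s=env.observe();print("M",s["moment"].round(2),np.degrees(s["tool_rot"][2]))'; python3 -m jog '[[[0,0,0,2,0],[0,0,0,4,0]]]'; python3 -c "$M"; python3 -m jog '[[[0,0,0,2,0],[0,0,0,4,0]]]';  python3 -c "$M";python3 -m jog '[[[0,0,0,2,0],[0,0,0,4,0]]]';  python3 -c "$M"
```

```text
time: 12.5
position: [0.6353, -0.1616, 0.039]
tool_rot: [3.142, -0.0, 0.31]
force: [-0.2, 1.5, 1.9]
finger_gap: 0.0131
grasp_force: 59.7
M [ 0.41 -0.1   0.21] 17.745107458514813
time: 12.75
position: [0.6353, -0.1615, 0.0389]
tool_rot: [-3.141, -0.0, 0.24]
force: [1.3, 3.6, 2.3]
finger_gap: 0.0135
grasp_force: 59.8
M [ 0.64 -0.15  0.2 ] 13.729128042405927
time: 13.0
position: [0.6353, -0.1614, 0.0389]
tool_rot: [-3.141, -0.0, 0.17]
force: [0.3, 4.5, 2.2]
finger_gap: 0.013
grasp_force: 59.8
M [ 0.91 -0.14  0.23] 9.723199058204541
```

The moment is about 0.2 N m, so the plate is turning with the disc. I'll ease the small side force and continue in finer steps.

```bash
M='from h import *
s=env.observe();print("M",s["moment"].round(2),np.degrees(s["tool_rot"][2]))'; python3 -m jog '[[[0,-0.05,0,1,0],[0,-0.05,0,2,0]]]'; python3 -c "$M"; python3 -m jog '[[[0,0,0,0.7,0],[0,0,0,1.5,0]]]';  python3 -c "$M";python3 -m jog '[[[0,0,0,0.7,0],[0,0,0,1.5,0]]]';  python3 -c "$M"
```

```text
time: 13.25
position: [0.6352, -0.1613, 0.0389]
tool_rot: [3.141, -0.0, 0.136]
force: [1.8, 1.7, 1.9]
finger_gap: 0.0132
grasp_force: 59.8
M [ 0.34 -0.38  0.25] 7.793010678958204
time: 13.5
position: [0.6352, -0.1613, 0.039]
tool_rot: [3.141, -0.0, 0.11]
force: [2.6, 1.7, 2.8]
finger_gap: 0.0134
grasp_force: 59.7
M [ 0.32 -0.41  0.18] 6.305281757461864
time: 13.75
position: [0.6352, -0.1612, 0.039]
tool_rot: [3.141, -0.0, 0.084]
force: [2.6, 1.4, 1.5]
finger_gap: 0.0134
grasp_force: 59.8
M [ 0.24 -0.51  0.25] 4.798727010179733
```

```bash
M='from h import *
s=env.observe();print("M",s["moment"].round(2),np.degrees(s["tool_rot"][2]))'; python3 -m jog '[[[-0.02,0,0,0.5,0],[-0.02,0,0,1,0]]]'|grep force:; python3 -c "$M"; python3 -m jog '[[[0,0,0,0.5,0],[0,0,0,1,0]]]'|grep force:;  python3 -c "$M"
```

```text
force: [4.7, 1.5, 1.6]
grasp_force: 59.8
M [ 0.23 -0.91  0.22] 3.8259887283329688
force: [4.9, 1.1, 1.6]
grasp_force: 59.9
M [ 0.28 -0.86  0.39] 2.835599073085957
```

```bash
M='from h import *
s=env.observe();print("M",s["moment"].round(2),np.degrees(s["tool_rot"][2]))'; python3 -m jog '[[[0.05,0,0,0,0],[0.05,0,0,0,0]]]'|grep force:; python3 -c "$M"; python3 -m jog '[[[0,0,0,0.5,0],[0,0,0,0.5,0]]]'|grep force:;  python3 -c "$M"
```

```text
force: [1.7, 1.7, 2.8]
grasp_force: 59.9
M [ 0.25 -0.29  0.35] 2.857693711836381
force: [1.6, 2.7, 1.4]
grasp_force: 59.9
M [ 0.34 -0.59  0.38] 2.3462837930412253
```

```bash
M='from h import *
s=env.observe();print("M",s["moment"].round(2),np.degrees(s["tool_rot"][2]))'; python3 -m jog '[[[0,0,0,0.4,0],[0,0,0,0.7,0]]]'|grep force:; python3 -c "$M"; python3 -m jog '[[[0,0,0,0,0],[0,0,0,0,0]]]'|grep force:;  python3 -c "$M"
```

```text
force: [4.4, 2.7, 2.2]
grasp_force: 60.0
M [ 0.42 -0.73  0.58] 1.6407407246320829
force: [3.7, 1.8, 1.7]
grasp_force: 59.9
M [ 0.45 -0.88  0.48] 1.6621037260792038
```

The moment has risen to about 0.5 N m, well above the brake, at the expected angle. That is the stop. I'll ease the strain, let go and rise.

```bash
python3 -m jog '[[[0.06,-0.03,-0.03,-0.6,0],[0.06,-0.03,-0.03,-0.6,0]]]'; python3 -m jog '[[[0,0,0,0,1],[0,0,0,0,1],[0,0,0,0,1],[0,0,0,0,1],[0,0,0,0,1]]]';python3 -m jog '[[[0,0,-0.7,0,1],[0,0,-2,0,1],[0,0,-5,0,1],[0,0,-9,0,1],[0,0,-12,0,1]]]'; python3 -m jog '[[[-3,0,-1,0,1],[-6,0,-2,0,1],[-6,0,-2,0,1]]]'; python3 - <<'E'
from h import *
s=env.observe();print(s['position'],s['tool_rot'])
a,_=snap('wrist','w5');c,_=snap('side','d5')
cv2.imwrite('pics/m5.png',np.hstack([cv2.resize(a[50:290,200:440],(400,400),interpolation=cv2.INTER_CUBIC),cv2.resize(c[120:240,240:360],(400,400),interpolation=cv2.INTER_CUBIC)]))
E
```

```text
time: 15.5
position: [0.6357, -0.161, 0.039]
tool_rot: [-3.142, 0.001, 0.039]
force: [0.7, -0.6, 1.2]
finger_gap: 0.0133
grasp_force: 59.8
time: 16.12
position: [0.636, -0.1608, 0.0392]
tool_rot: [-3.142, 0.0, 0.039]
force: [-0.3, 0.3, -0.1]
finger_gap: 0.0855
grasp_force: 0.0
time: 16.75
position: [0.6363, -0.1609, 0.1622]
tool_rot: [3.141, -0.002, 0.039]
force: [0.3, -0.7, 0.2]
finger_gap: 0.0852
grasp_force: 0.0
time: 17.12
position: [0.5755, -0.1635, 0.1816]
tool_rot: [3.14, -0.003, 0.039]
force: [0.7, -0.3, -0.2]
finger_gap: 0.0853
grasp_force: 0.0
[ 0.5754841  -0.16351111  0.1815878 ] [ 3.14047001e+00 -2.63459895e-03  3.86213832e-02]
```

View pics/m5.png

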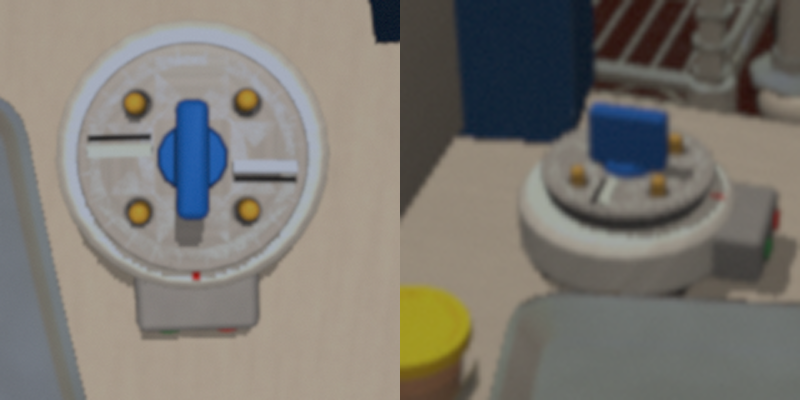

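The disc sits flat with all four studs through it. The studs are at (135,102), (247,100), (248,209) and (138,211), and the handle points at the red mark at (196,275). Now a numeric check.

```bash
python3 - <<'E'
from h import *
s=env.observe();p=env.camera_params('wrist')
f=lambda L,z:np.array([wray(p,s['position'],s['tool_rot'],200+(x+.5)*.6-.5,50+(y+.5)*.6-.5,z) for x,y in L])
ang=lambda a,c:np.degrees(np.arctan2(*(a-c)[:,1::-1].T)).round(1)
st=f([(135,102),(247,100),(248,209),(138,211)],.069);c=st.mean(0);m=f([(196,275)],.045)[0]
print(c,ang(st,c),'base yaw',ang(c[None],m));h=f([(192,102),(192,216)],.101);print('handle',ang(h[:1],h[1]))
d=np.load('pics/w5.npy');K=p['K'];M=np.array(p['mount']);T=Ro.from_euler('xyz',s['tool_rot']).as_matrix()
for x,y in[(190,60),(190,75),(100,170),(280,135),(190,255),(110,110),(285,190)]:
    u,v=int(200+x*.6),int(50+y*.6);a=np.array([u-K[0][2],v-K[1][2]])/K[0][0];t=np.hypot(*a);q=np.array([*(a/t*np.tan(t)),1])*d[v,u]
    print((T@(M[:3,:3]@q+M[:3,3])+s['position']).round(4))
E
```

```text
[ 0.63897528 -0.16113174  0.069     ] [  48.5  -42.  -131.5  138. ] base yaw [4.1]
handle [2.2]
[ 0.6835 -0.1586  0.0601]
[ 0.6763 -0.1589  0.0603]
[ 0.6305 -0.1184  0.0599]
[ 0.6502 -0.2019  0.0598]
[ 0.5912 -0.1622  0.0601]
[ 0.6589 -0.1224  0.0601]
[ 0.6244 -0.2056  0.0604]
```

```bash
python3 -c "
from rig import env
print(env.job_done())"
```

```text
the job is handed in; nothing more can be done
None
```

The slicing disc is on the drive, flat on the stud plate with all four studs through it, turned clockwise to the locking stop and released; I handed the job in after about 17 s, and the ramekin, spice tub and steel cup were not touched.

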